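# Hook the sleeve carrier out of the deep dip tank

### The arm

A 6-joint arm with a two-finger parallel gripper is mounted at the origin on a cart in front of the work surface, level with it; the furniture and walls round the work are solid. World frame = base frame: x ahead of the robot, y to its left, z up, the work surface at z = 0. Lengths are in mm, angles in rad, forces in N, time in s.
With the tool pointing down it reaches from about 275 to 750 mm from the base axis. Payload 10.2 kg.
Tool frame: the origin (TCP) lies where the fingers leave the gripper's body, on its centre line; the fingertips stand 73 mm ahead of it and the grasp point (between the pads) lies 54 mm ahead of it; z points along the fingers, y is the line along which they close (so a half turn about z gives the same grasp; the last joint's range is limited). The gripper opens to 85 mm and grips with 20 to 120 N. Pads are 22 mm wide; open, the fingers measure 114 mm over their backs; the gripper's body (76 mm by 85 mm) begins 54 mm behind the grasp point. The pads swing forward as they close: fully open they stand 13 mm farther back than shut.
Start: joints at [1.047, 0.313, 1.498, -0, 1.331, -0.223], TCP at [155.562, 501.43, 303.894] pointing down, gripper open.
Joint ranges: [-2.94, 2.94], [-0.97, 2.17], [0.19, 2.56], [-1.23, 4.37], [0.02, 3.11], [-2.88, 2.88]. Speed limits (rad/s): [2.39, 2.39, 3.01, 3.14, 3.14, 3.14].

### API

Orientations are given as a unit quaternion [w, x, y, z].
In Python, from rig import ctrl gives the robot as it stands.
- The arm moves only by the shell command python3 -m creep 'ROWS' [OPENING] [FORCE]. ROWS is JSON, a list that holds one entry, the list of rows, each a list of 6 numbers: the shift along the world's x, y, z in units of 25 mm (1.0 is 25 mm), then the turn, a rotation vector about the world's x, y, z in units of 5 degrees (1.0 is 5 degrees). In form: [[[x, y, z, ax, ay, az], ...]]. A call has 1 to 20 rows; each row is the pose to reach, as a shift and turn from the pose commanded when the call began; what a row does not reach only later rows make up. A row lasts 1/12 s, in which the tool goes at most 41.7 mm and 7.16 degrees, less where a joint would pass 70% of its speed; a pose out of reach is approached as far as the arm can. A call with a gripper value outside its range is refused whole. OPENING is the finger opening in mm, from 0 to 85.4, set as the call begins (- or left out, the last holds). The fingers move at their own pace and stop on an object; FORCE is the grip in N (left out, the last holds). Time passes only in rows, so rows that repeat a pose let the fingers close. It gives the time, the measured TCP pose, the force, the opening and the grip force at its end, in the units of the state.
- ctrl.sense(): the state, without advancing time (a new reading comes with each control period).
- ctrl.capture(name): name is "scene" or "top" or "wrist"; returns a dict with "image" (480x640x3 uint8, red, green, blue), "fx", "fy", "cx", "cy" (pixels), "R" (3x3) and "t" (3): a world point X has camera coordinates R X + t. Camera axes: x right, y down, z forward; pixel columns grow to the right and rows downward; lengths in mm; the calibration is good to about 2 mm. A picture is of the moment at which its call begins. There is no depth.
- ctrl.finish_job(): hands the job in; it is judged then, once.
The state is a dict: "time_s": time; "joints": joint angles; "dq": joint speeds; "tau": joint torques, N m; "eef_pos": TCP position; "ee_rot": TCP orientation; "force": force on the tool from outside, world axes, zero at the start; "wrist_torque": the same for the moment, N m; "grip_width": opening from 0.0 (shut) to 1.0 (fully open); "grip_force": force on a finger pad.
Only numpy, scipy, OpenCV 4.12 (cv2) and the standard library are available. Lean on these libraries where they do the work, as an engineer would, in place of code of your own. Each camera call takes 0.05 s, during which the arm holds its last target. There are 200 camera calls.

### The job

One of the two carriers hanging deep in the dip tank holds a tall hollow steel sleeve, the other a flat round blank. Take the hook rod from its rack, use it to lift the sleeve carrier out by its bar, set it down gently and upright on the drip tray, and hang the hook rod back in its rack as it was. Do not touch the sleeve carrier with the gripper, and leave the blank carrier hanging where it is.

Things in the scene. Friction and masses are not known exactly. Their poses are not given: they have to be found in the camera images.
- hook_rod: Steel hook rod, hanging in a fixed rack. Origin: centre of its flange's underside, z up (flange 16 x 60 x 5 mm lies on 2 plates 110 mm high, 36 mm apart in y; lifts out straight up). Black handle 16 x 16 mm, z 5 to 52 mm. Shank 6 x 14 mm goes down to a foot pointing +x (upper face z -90, underside -95) and an upturned tip, x 25 to 29, top z -83. The bar fits between shank (x 3) and tip (x 25).
- sleeve_carrier: Aluminium carrier, steel sleeve (hollow, 54 mm wide, 32 high) fixed on it, 0.2 kg. Origin: centre of the underside of its 62 x 67 x 3 mm floor plate, z up. Sleeve top at z 35 mm. Uprights at y +-32 carry a level bar along y, 98 mm long, 8 wide, z 63 to 69: hook it at its middle. Same after a half turn. Hangs by the bar ends in one well of the dip tank (see blank_carrier); lifts straight out.
- blank_carrier: Same carrier and axes, with a flat round blank (45 mm wide, 8 high) fixed on it; must stay in the other well. Fixed steel dip tank: rim 148 mm above worktop, two open wells side by side along the carriers' y, each 104 mm in x and 110 in y inside, walls 4 mm, a carrier in the middle of each. Bar ends lie in 26 mm wide notches on rests 84 mm apart.
- drip_tray: Fixed square steel drip tray, 120 x 120 mm, floor 3 mm thick, lip 7 mm high and 3 mm thick. Origin: centre of its underside, z up. Its place and the rod rack's may be swapped.

How it is judged (in metres and radians):
On the way:
1. the sleeve carrier hangs on the hook rod, its underside above the tank's rim (height (world z) of sleeve_carrier above 0.15 m and contact force between hook_rod and sleeve_carrier above 0.5 N), for 0.2 s.
At the end, for the whole second after the job is handed in: The sleeve carrier stands on the drip tray's floor, centre within 30 mm of the tray's centre along each side, upright within 10 degrees, at rest; the rod hangs at rest in its rack within 20 mm of its start, upright within 10 degrees; the blank carrier is within 15 mm of where it hung (x of sleeve_carrier in the frame of drip_tray between -0.03 and 0.03 m and y of sleeve_carrier in the frame of drip_tray between -0.03 and 0.03 m and z of sleeve_carrier in the frame of drip_tray between 0 and 0.007 m and angle between each of sleeve_carrier, hook_rod's own z axis and vertical below 0.17 rad and linear speed of each of sleeve_carrier, hook_rod below 0.02 m/s and distance of hook_rod from where it was at the start of the episode below 0.02 m and contact force between hook_rod and sleeve_carrier below 0.1 N and distance of blank_carrier from where it was at the start of the episode below 0.015 m); the robot touches nothing.
It fails at once if the gripper touches the sleeve carrier (contact force between the fingers and sleeve_carrier above 1 N).
It fails at once if the blank carrier is lifted or shoved more than 30 mm (distance of blank_carrier from where it was at the start of the episode above 0.03 m).
It fails at once if the sleeve carrier is slammed or pressed on the drip tray with more than 30 N (contact force between sleeve_carrier and drip_tray above 30 N).
It also fails if it takes over 61 s, if anything falls off the work surface, if the arm or the gripper's body presses on something with over 40 N, if the wrist force passes 120 N, or if a joint passes its speed limit or range.

## Working session

There is one attempt and no reset: what is moved stays moved. The work goes in short steps, Python scripts to look and compute and a shell command to move; the robot and the scene stay as the last step left them, time stands still between calls to the robot, and variables do not carry over. Pictures are saved under pics/ and viewed, at most 10 in all, crops included, and the job is handed in when it is done.

```bash
ls; mkdir -p pics; python3 - <<'E'
from rig import ctrl
import cv2,numpy as np
s=ctrl.sense();print({k:np.round(v,3).tolist() for k,v in s.items()})
for n in("scene","top"):
    c=ctrl.capture(n);cv2.imwrite(f"pics/{n}0.png",c["image"][:,:,::-1]);np.savez(f"pics/{n}0.npz",**c)
    print(n,c["fx"],c["cx"],c["cy"],np.round(c["R"],3).tolist(),np.round(c["t"],1), -np.array(c["R"]).T@c["t"])
E
```

```text
pics
{'time_s': 0.0, 'joints': [1.047, 0.313, 1.498, 0.0, 1.331, -0.223], 'dq': [-0.001, 0.0, -0.0, -0.002, 0.002, 0.0], 'tau': [-0.0, -41.227, -25.975, -0.0, 0.004, -0.0], 'eef_pos': [155.464, 501.27, 303.329], 'ee_rot': [-0.0, 0.15, 0.989, -0.001], 'force': [-0.638, 0.3, -0.479], 'wrist_torque': [0.029, -0.014, -0.001], 'grip_force': 0.0, 'grip_width': 1.002}
scene 609.0215916970574 314.92710532879323 238.3708388205442 [[-0.804, 0.594, -0.013], [0.339, 0.44, -0.832], [-0.489, -0.673, -0.555]] [ 287.  -208.2 1326.7] [949.50634507 814.1667212  566.89269462]
top 550.7012608958945 313.74202555237434 237.34925686636058 [[0.025, -1.0, -0.016], [-0.983, -0.021, -0.18], [0.18, 0.02, -0.983]] [255.7 524.7 840.7] [358.33899776 249.63764353 925.56008431]
```

View pics/scene0.png

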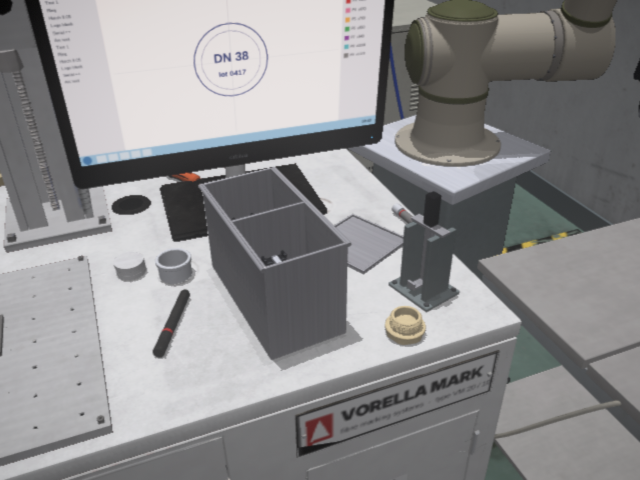

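View pics/top0.png

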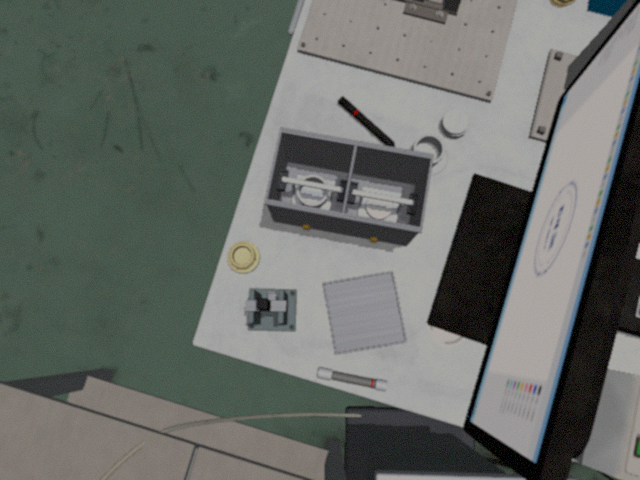

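The scene view shows the tank, with the rack to its right in the image at (425,255) and the tray behind at (365,243). In the top view the tank is at (350,185), the rack and handle at (265,307) and the tray at (365,312). The left well looks as if it holds the ring-shaped sleeve, so I'll zoom in.

```bash
python3 - <<'E'
import cv2
i=cv2.imread("pics/top0.png");a=cv2.resize(i[125:255,255:445],None,fx=4,fy=4,interpolation=cv2.INTER_CUBIC)
cv2.imwrite("pics/z1.png",a)
b=cv2.resize(i[265:365,235:415],None,fx=4,fy=4,interpolation=cv2.INTER_CUBIC)
cv2.imwrite("pics/z2.png",b)
E
```

```text
(no output)
```

View pics/z1.png

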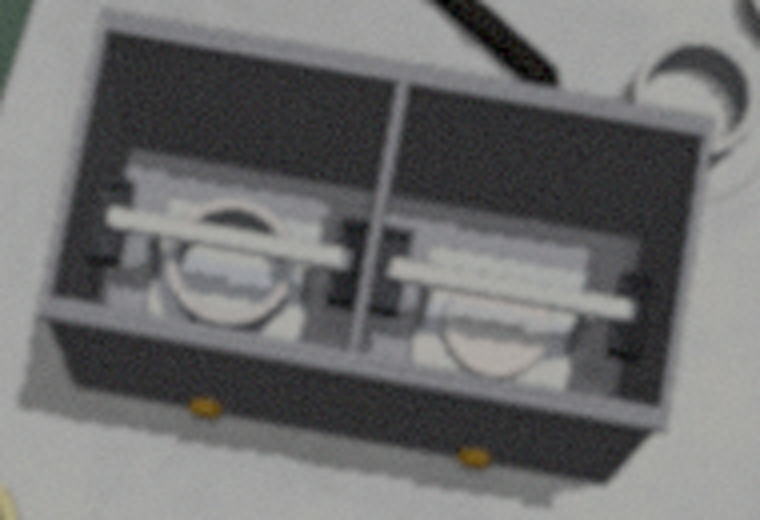

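View pics/z2.png

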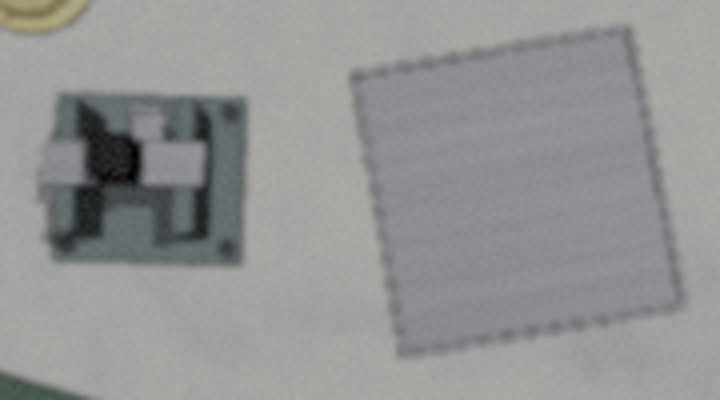

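The left well holds the hollow sleeve, with its ring at zoom (230,262). The right well holds the flat blank. In the second zoom the rod's flange runs from (38,163) to (207,163), the foot points up in the image (world +x) at (147,122), and the tray corners are clear. Next I'll measure by casting rays.

```bash
cat > h.py <<'E'
import numpy as np
def ray(c,u,v):
    R=np.array(c["R"]);o=-R.T@np.array(c["t"]);d=R.T@np.array([(u-c["cx"])/c["fx"],(v-c["cy"])/c["fy"],1]);return o,d
def onz(c,p,z):
    o,d=ray(c,*p);return o+d*(z-o[2])/d[2]
def proj(c,X):
    q=np.array(c["R"])@X+np.array(c["t"]);return np.array([c["fx"]*q[0]/q[2]+c["cx"],c["fy"]*q[1]/q[2]+c["cy"]])
E
python3 - <<'E'
from h import *
c=np.load("pics/top0.npz");s=np.load("pics/scene0.npz");np.set_printoptions(precision=1,suppress=True)
z1=lambda x,y:((x+.5)/4-.5+255,(y+.5)/4-.5+125); z2=lambda x,y:((x+.5)/4-.5+235,(y+.5)/4-.5+265)
def quad(name,P,z):
    Q=np.array([onz(c,p,z)[:2] for p in P]);E=np.roll(Q,-1,0)-Q
    print(name,"centre",Q.mean(0),"sides",np.linalg.norm(E,axis=1),"ang",np.degrees(np.arctan2(E[:,1],E[:,0])));return Q
T=quad("rim",[z1(105,12),z1(40,310),z1(662,428),z1(714,125)],148)
quad("tray",[z2(352,74),z2(400,354),z2(684,304),z2(632,28)],7)
F=quad("flange",[z2(38,141),z2(38,186),z2(208,186),z2(208,141)],115)
print("handle top",onz(c,z2(115,157),162)[:2])
ex=(T[0]+T[3]-T[1]-T[2]);ex/=np.linalg.norm(ex);ey=(T[0]+T[1]-T[2]-T[3]);ey/=np.linalg.norm(ey);ct=T.mean(0)
print("ex",ex,"ey",ey,"sleeve well centre",ct+57*ey,"yaw",np.degrees(np.arctan2(ex[1],ex[0])))
a,b=z1(107,217),z1(347,257)
for z in(40,60,80,100,120):
    A,B=onz(c,a,z)[:2],onz(c,b,z)[:2];m=(A+B)/2;print(z,"len",np.linalg.norm(A-B),"mid",m,"tank-x",(m-ct)@ex,"tank-y",(m-ct)@ey,"yaw",np.degrees(np.arctan2(*(A-B)[::-1]))-90)
# scene check of rim corners
for q in T: print("scene rim",proj(s,np.r_[q,148]))
print("scene handle",proj(s,np.r_[onz(c,z2(115,157),162)[:2],162]))
E
```

```text
rim centre [588.9 216. ] sides [116.4 228.4 115.7 229.1] ang [170.3 -99.8 -10.1  80. ]
tray centre [403.3 182.8] sides [116.  117.9 114.9 118.7] ang [-169.   -78.8   10.6  100.7]
flange centre [403.6 334.8] sides [16.4 62.3 16.4 62.5] ang [-177.3  -88.6    1.9   91.3]
handle top [403.2 332.7]
ex [ 1.  -0.2] ey [0.2 1. ] sleeve well centre [598.7 272.1] yaw -9.879214888546935
40 len 101.48133242294212 mid [610.8 274.2] tank-x 11.603526331918307 tank-y 61.17865717228137 yaw -8.632254626611982
60 len 99.18941944671488 mid [605.1 273.7] tank-x 6.081117773854041 tank-y 59.65140054698113 yaw -8.63225462661201
80 len 96.89750647048766 mid [599.4 273.1] tank-x 0.5587092157897856 tank-y 58.12414392168084 yaw -8.632254626612038
100 len 94.6055934942605 mid [593.7 272.6] tank-x -4.963699342274481 tank-y 56.5968872963806 yaw -8.632254626612053
120 len 92.31368051803327 mid [588. 272.] tank-x -10.486107900338858 tank-y 55.06963067108035 yaw -8.632254626611996
scene rim [262.3 268.1]
scene rim [350.  241.8]
scene rim [275.5 166.7]
scene rim [201.5 183.9]
scene handle [433.2 193.5]
```

The scale checks hold: rim 116x229 mm against 112x232, tray about 117 against 120, flange 62x16 against 60x16. The scene view agrees on the rim corners too. The sleeve well is at about (599,273), yaw −9.5°, with the bar at z≈75. The rod is at (403.5,334), yaw about 1.5°. Now I'll move above the rod.

```bash
python3 -m creep '[[[1,-0.6,0,0,0,0.4],[2,-1.3,0,0,0,0.8],[3,-2,0,0,0,1.2],[4,-2.7,0,0,0,1.6],[5,-3.4,-0.2,0,0,2],[6,-4.1,-0.4,0,0,2.4],[7,-4.8,-0.6,0,0,2.8],[8,-5.4,-0.8,0,0,3.2],[9,-6.1,-1,0,0,3.5],[9.6,-6.5,-1,0,0,3.7],[9.92,-6.7,-1,0,0,3.7],[9.92,-6.7,-1,0,0,3.7],[9.92,-6.7,-1,0,0,3.7]]]' 85; python3 - <<'E'
from rig import ctrl
import cv2,numpy as np
from h import *
c=ctrl.capture("wrist");cv2.imwrite("pics/w1.png",c["image"][:,:,::-1]);np.savez("pics/w1.npz",**c)
s=ctrl.sense();print(s["time_s"],s["eef_pos"],s["ee_rot"],s["joints"]);print(proj(c,[403.5,333.5,162]),proj(c,[403.5,333.5,115]))
a,b=np.load("pics/top0.npz"),np.load("pics/scene0.npz")
(o,d),(p,e)=ray(a,468,428),ray(b,383,140)
k=np.linalg.lstsq(np.c_[d,-e],p-o,rcond=None)[0];print("monitor corner",o+d*k[0],p+e*k[1])
E
```

```text
time_s: 1.18
eef_pos: [403.1, 334.2, 278.8]
ee_rot: [-0.0, -0.011, 1.0, 0.0]
force: [-0.6, -0.4, -0.0]
grip_width: 0.995
grip_force: 0.0
1.2333 [402.77781365 334.52934318 278.95834221] [-1.35736989e-04 -1.11883455e-02  9.99937395e-01  9.50912275e-05] [ 4.69001304e-01  3.30280002e-01  1.54076730e+00  3.04179695e-04
  1.27070483e+00 -1.12426212e+00]
[315.3688746  275.58247026] [315.73102558 249.01515079]
monitor corner [235.80527987  36.56385651  87.39977101] [229.26778289  43.11199492  86.69086982]
```

View pics/w1.png

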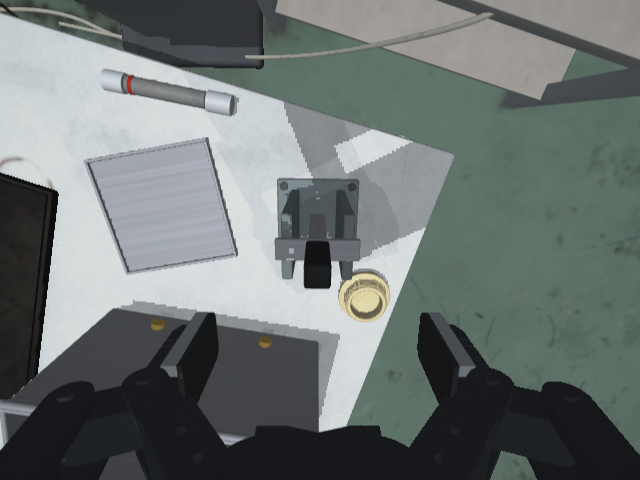

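The wrist view shows the handle top at (317,275) and the flange spanning columns 275–360 at row 248. Both agree with my estimate to about 1 mm, and the gripper is aligned. I'll descend and grip, clearing the flange by about 10 mm.

```bash
python3 -m creep '[[[0.02,0,-0.6,0,0,0],[0.02,0,-1.2,0,0,0],[0.02,0,-1.8,0,0,0],[0.02,0,-2.4,0,0,0],[0.02,0,-2.9,0,0,0],[0.02,0,-3.16,0,0,0],[0.02,0,-3.16,0,0,0],[0.02,0,-3.16,0,0,0]]]' 85 && python3 -m creep '[[[0,0,0,0,0,0],[0,0,0,0,0,0],[0,0,0,0,0,0],[0,0,0,0,0,0],[0,0,0,0,0,0],[0,0,0,0,0,0],[0,0,0,0,0,0],[0,0,0,0,0,0],[0,0,0,0,0,0]]]' 0 80
```

```text
time_s: 1.9
eef_pos: [403.7, 334.5, 200.3]
ee_rot: [0.0, -0.011, 1.0, 0.0]
force: [0.2, 0.6, 0.8]
grip_width: 0.995
grip_force: 0.0
time_s: 2.65
eef_pos: [404.2, 334.0, 200.2]
ee_rot: [0.0, -0.011, 1.0, 0.0]
force: [-0.7, -0.2, 4.6]
grip_width: 0.175
grip_force: 78.0
```

Grip is good (15 mm, 78 N). Lift straight out, then move above the sleeve well with the foot higher than the rim.

```bash
python3 -m creep '[[[0,0,0.3,0,0,0],[0,0,0.8,0,0,0],[0,0,1.5,0,0,0],[0,0,2.2,0,0,0],[0,0,2.9,0,0,0],[0,0,3.6,0,0,0],[0,0,4.3,0,0,0],[0,0,5,0,0,0],[0,0,5.6,0,0,0],[0,0,6,0,0,0],[0,0,6.2,0,0,0],[0,0,6.2,0,0,0],[0,0,6.2,0,0,0]]]' && python3 -m creep '[[[0.4,-0.1,0,0,0,-0.2],[1,-0.3,0,0,0,-0.5],[1.7,-0.6,0,0,0,-0.8],[2.4,-0.8,0,0,0,-1.1],[3.1,-1.1,0,0,0,-1.3],[3.8,-1.3,0,0,0,-1.5],[4.5,-1.6,0,0,0,-1.7],[5.2,-1.8,0,0,0,-1.9],[5.8,-2,0,0,0,-2.1],[6.1,-2.1,0,0,0,-2.2],[6.25,-2.18,0,0,0,-2.2],[6.25,-2.18,0,0,0,-2.2],[6.25,-2.18,0,0,0,-2.2],[6.25,-2.18,0,0,0,-2.2]]]'; python3 - <<'E'
from rig import ctrl
import cv2,numpy as np
from h import *
for n in("wrist","top","scene"):
    c=ctrl.capture(n);cv2.imwrite(f"pics/{n}2.png",c["image"][:,:,::-1]);np.savez(f"pics/{n}2.npz",**c)
    print(n,proj(c,[599.4,273.1,77]),proj(c,[588.9,333.3,260]))
s=ctrl.sense();print(s["time_s"],s["eef_pos"],s["ee_rot"],s["grip_width"])
E
```

```text
time_s: 3.73
eef_pos: [403.9, 333.9, 354.2]
ee_rot: [-0.001, -0.011, 1.0, -0.0]
force: [-0.9, 0.8, -2.5]
grip_width: 0.174
grip_force: 77.9
time_s: 4.9
eef_pos: [559.7, 279.8, 355.1]
ee_rot: [-0.0, 0.084, 0.996, 0.0]
force: [0.7, -0.2, -0.8]
grip_width: 0.172
grip_force: 78.0
wrist [316.90877831 249.41745888] [423.91180548 325.31258292]
top [311.34773669 184.39278687] [260.6987655  151.76504109]
scene [289.52929651 276.73955921] [322.35203317 167.11241106]
5.05 [559.86246696 279.75805429 355.16528924] [1.15754339e-04 8.45074645e-02 9.96422837e-01 7.16667801e-05] 0.1750219883376168
```

View pics/wrist2.png

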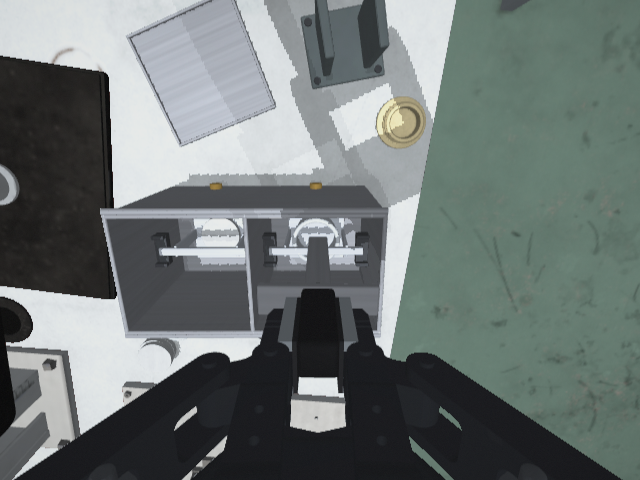

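The wrist view shows the sleeve bar level in the image from (272,253) to (366,253). The rod shank sits at column 317 in front of its middle, and the ring is behind at (317,235). I'll measure the bar ends in this view and triangulate them with the first top view.

```bash
python3 - <<'E'
import cv2,numpy as np
from h import *
np.set_printoptions(precision=1,suppress=True)
g=cv2.cvtColor(cv2.imread("pics/wrist2.png"),cv2.COLOR_BGR2GRAY)
w=np.load("pics/wrist2.npz");c=np.load("pics/top0.npz")
for u in (276,282,290,340,350,356,362):print(u,g[242:266,u])
print("row253",g[253,262:380]);print("row251",g[251,262:380])
z1=lambda x,y:((x+.5)/4-.5+255,(y+.5)/4-.5+125)
def tri(p,q):
    (o,d),(a,e)=ray(c,*p),ray(w,*q);k=np.linalg.lstsq(np.c_[d,-e],a-o,rcond=None)[0];return o+d*k[0],a+e*k[1]
for v in(251,252,253):
    for p,q in((z1(107,217),(272,v)),(z1(347,257),(366.5,v)),(z1(227,237),(319.3,v))):print(v,tri(p,q))
print("cam",-w["R"].T@w["t"])
E
```

```text
276 [ 58  57  58  57  72  89 176 218 223 224 223 225 199 116  39  39  40  43
  47  45  42  53  81 105]
282 [117 117 116 117 109  99 176 218 223 223 223 225 208 155 128 128 126 127
 128 127 127 127 125 125]
290 [214 222 223 224 182 111 177 218 222 223 222 225 218 216 219 202 187 155
 167 188 188 156 125 125]
340 [226 224 222 222 168 114 192 223 225 225 224 226 220 227 227 206 188 190
 190 188 189 192 160 130]
350 [182 182 180 178 138 117 194 223 225 225 225 226 208 192 195 193 188 190
 190 187 189 161 134 131]
356 [ 53  55  54  55  85 105 191 224 226 226 225 226 185 109  86  86  87  87
  87  70  46  67  79  78]
362 [ 58  75  85  71  70 110 190 217 217 219 220 219 175 103  84  84  84  83
  84  65  43  69  86  87]
row253 [ 71  72  58  57  58  62  56 147 150 150 188 225 225 225 225 225 225 225
 225 225 225 225 225 225 225 225 225 225 225 225 225 225 225 225 225 225
 230 230 225 225 226 225 225 225 225 132  77  78  77  77  79  79  78  77
  76  75  75  75  77  77  77  77  77  77  76  75 154 226 226 226 226 226
 226 226 226 226 226 226 226 226 226 226 226 226 226 226 226 226 226 226
 226 22
[... 503 characters left out ...]
6 226 226 226 226 219  90  85  86  86  89  77  77
  78  78  78  78  77  77  69  69  69  68]
251 (array([508.5, 292.8, 414.5]), array([486.1, 290.4, 407.7]))
251 (array([425.8, 242.6, 681.6]), array([389.3, 272.5, 670.7]))
251 (array([603.3, 273.4,  66.4]), array([605. , 274.7,  66.9]))
252 (array([508.7, 292.9, 413.7]), array([486.4, 290.2, 406.9]))
252 (array([428.1, 242.4, 673.3]), array([391.7, 273.4, 662.3]))
252 (array([600.9, 273.1,  74.6]), array([603.2, 275. ,  75.3]))
253 (array([508.9, 292.9, 412.9]), array([486.8, 290. , 406.1]))
253 (array([430.4, 242.1, 665. ]), array([394. , 274.2, 654.1]))
253 (array([598.6, 272.9,  82.8]), array([601.4, 275.3,  83.6]))
cam [480.3 293.8 425.6]
```

```bash
python3 - <<'E'
import cv2,numpy as np
from h import *
np.set_printoptions(precision=1,suppress=True)
w=np.load("pics/wrist2.npz");c=np.load("pics/top0.npz")
for z in(60,65,70,75,80,85):
    A,B=onz(w,(271.6,251.1),z),onz(w,(362.9,251.1),z);print(z,np.linalg.norm(A-B),(A+B)[:2]/2,"yaw",np.degrees(np.arctan2(*(B-A)[1::-1]))-90,"top0",onz(c,((227.5)/4-.5+255,(237.5)/4-.5+125),z)[:2])
g=cv2.cvtColor(cv2.imread("pics/wrist2.png"),cv2.COLOR_BGR2GRAY)
print("rim near",g[202:220,290],"rim far",g[322:346,255:265:4].T, "cols",g[290,240:262],g[290,370:395])
# rim check: near outer edge/far outer edge at z148
for r in (208,338):print(r,onz(w,(317,r),148))
# shank columns at row 265,245 -> rod lateral position
E
```

```text
60 100.39858559221115 [607.2 272.1] yaw -9.611697775869558 top0 [605.1 273.5]
65 99.02550244054095 [605.5 272.4] yaw -9.61169777586953 top0 [603.7 273.4]
70 97.65241928887075 [603.7 272.7] yaw -9.611697775869573 top0 [602.3 273.3]
75 96.27933613720054 [602. 273.] yaw -9.611697775869558 top0 [600.8 273.1]
80 94.9062529855303 [600.3 273.3] yaw -9.611697775869544 top0 [599.4 273. ]
85 93.53316983386011 [598.5 273.6] yaw -9.611697775869587 top0 [598.  272.9]
rim near [ 77  77  77  77  77  81  96 110 122 132 126 112 114 131 131 123 197 224] rim far [[ 73  72  72  73  73  74  75  74 110 153 182 181 177 188 184 185 216 226
  223 220 219 223 225 226]
 [ 77  77  75  76  76  76  76  75 111 154 183 181 176 188 184 137 155 213
  226 226 225 225 160  30]
 [ 78  77  77  78  77  77  76  68  58  62  51  34  30  28  27  29  27  29
   27  29  28  28  29  28]] cols [ 77  77  77  77  78  78  77  79 165 187 184 156  73  72  71  71  68 105
 117 117 116 116] [117 116 117 116 116 116 116 116 109 116 182 182 166 195 229 228 229 229
 229 229 229 229 228 227 229]
208 [540.5 283.3 148. ]
338 [659.3 263.1 148. ]
```

Wrist and top views agree on the bar mid: (601±2, 273), top at about 75, yaw −9.6°. I'll lower with the shank 38 mm on the −x side of the bar and stop just above it first.

```bash
python3 -m creep '[[[0.15,0,-0.3,0,0,0],[0.15,0,-0.9,0,0,0],[0.15,0,-1.6,0,0,0],[0.15,0,-2.3,0,0,0],[0.15,0,-3,0,0,0],[0.15,0,-3.5,0,0,0],[0.15,0,-3.8,0,0,0],[0.15,0,-3.8,0,0,0],[0.15,0,-3.8,0,0,0]]]'; python3 - <<'E'
from rig import ctrl
import cv2,numpy as np
for n in("wrist","top"):
    c=ctrl.capture(n);cv2.imwrite(f"pics/{n}3.png",c["image"][:,:,::-1]);np.savez(f"pics/{n}3.npz",**c)
i=cv2.imread("pics/wrist3.png")[150:370,180:460];j=cv2.imread("pics/top3.png")[125:255,255:445]
cv2.imwrite("pics/z3.png",np.vstack([cv2.resize(i,(440,346)),cv2.resize(j,(440,250))]))
E
```

```text
time_s: 5.8
eef_pos: [564.2, 279.5, 260.1]
ee_rot: [0.0, 0.085, 0.996, 0.0]
force: [-0.5, -0.1, -1.9]
grip_width: 0.173
grip_force: 78.0
```

View pics/z3.png

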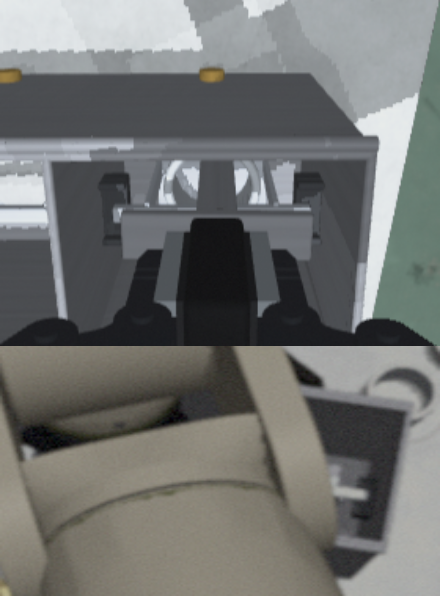

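The wrist crop shows the rod flange centred between the bar rests, with both bar ends just visible at crop (118,213) and (312,213). The top view is blocked by the arm. This closer view lets me fix the bar height from its length.

```bash
python3 - <<'E'
import cv2,numpy as np
from h import *
np.set_printoptions(precision=1,suppress=True,linewidth=200)
g=cv2.cvtColor(cv2.imread("pics/wrist3.png"),cv2.COLOR_BGR2GRAY)
print(g[278:296,244:262]);print(g[278:296,368:390])
w=np.load("pics/wrist3.npz");print("fx",w["fx"],"cam",-w["R"].T@w["t"])
E
```

```text
[[ 72  57  58  56  57  56  57  56  56  56  56  56  57  58  57  58  76  42]
 [ 72  57  58  55  56  56  57  56  56  67  67  68  67  68  68  68  82  59]
 [ 72  57  58  55  56  56  57  56  67  86  87  87  87  86  87  87  91  84]
 [ 72  59  58  56  56  56  57  56  84  95  94  95  94  95  94  95  95  95]
 [ 71  60  59  56  56  56  57  64 114 116 116 151 152 153 117 117  99 101]
 [ 71  58  58  55  56  56  56  77 134 136 136 204 205 183 102 102  88  89]
 [ 71  56  58  56  54  56  56  78 141 143 142 180 218 149  79  77  77  77]
 [ 70  61  56  56  54  56  56  72 140 143 144 143 219  99  86  86  85  86]
 [ 71  61  56  57  55  56  57  62 140 144 144 145 202  98 102 101 102 102]
 [ 71  58  55  56  54  56  56  53 138 144 145 144 167 107 112 112 112 112]
 [ 71  67  55  56  56  55  56  48 136 145 145 145 128 108 118 116 117 117]
 [ 72  71  56  57  55  56  56  54 136 147 147 148 107 107 117 116 117 117]
 [ 72  72  57  56  55  56  60  59 122 145 146 146 117 106 117 117 117 117]
 [ 72  72  56  56  56  56  62  62  85 108 108 108  96 106 117 117 116 117]
 [ 71  72  58  56  59  58  61  62  59  62  61  61 
[... 1234 characters left out ...]
  77  77  78  79]
 [116 116 116 116 116 116 117 116 116 115 110  88  83  84  84  68  77  76  78  78  78  79]
 [117 116 117 116 116 116 116 117 116 117 109  86  84  84  84  66  78  77  77  78  78  78]
 [116 116 116 116 116 116 116 116 116 117 109  85  84  84  83  65  78  77  77  77  77  78]
 [115 116 115 116 116 116 116 115 116 116 106  82  83  84  83  70  78  78  77  77  78  77]
 [115 114 115 115 116 115 115 115 115 116 105  79  84  83  82  75  78  78  77  77  78  78]
 [114 113 113 114 114 113 113 113 113 114 103  76  82  84  84  69  78  78  76  77  77  78]
 [112 112 112 113 112 112 112 112 112 112 104  76  83  84  84  64  78  77  77  77  78  78]]
fx 352.4096383283218 cam [484.8 293.6 330.6]
```

```bash
python3 - <<'E'
import numpy as np
from h import *
np.set_printoptions(precision=1,suppress=True)
a,b=np.load("pics/wrist2.npz"),np.load("pics/wrist3.npz")
for z in(66,70,74,78,82):
    r=[]
    for c,l,q,v in((a,271.7,362.5,247.5),(b,251.4,377.5,281.5)):
        A,B=onz(c,(l,v),z),onz(c,(q,v),z);r+=[np.linalg.norm(A-B),(A+B)[:2]/2]
    print(z,*r)
E
```

```text
66 97.87574676885043 [601. 273.] 103.35103251089116 [602.3 271.1]
70 96.78701495450507 [599.7 273.2] 101.7886677031869 [600.5 271.4]
74 95.69828314015967 [598.4 273.5] 100.22630289548266 [598.7 271.8]
78 94.60955132581432 [597.  273.7] 98.66393808777845 [597.  272.1]
82 93.52081951146896 [595.7 273.9] 97.10157328007422 [595.2 272.4]
```

Bar top is at about 76±3, x≈601. Tip at 63 goes below the bar and the foot underside at 51 clears the sleeve top (about 42). Now lower, slide under, and watch the force.

```bash
python3 -m creep '[[[-0.02,0,-0.2,0,0,0],[-0.02,0,-0.4,0,0,0],[-0.02,0,-0.6,0,0,0],[-0.02,0,-0.8,0,0,0],[-0.02,0,-0.95,0,0,0],[-0.02,0,-0.95,0,0,0],[-0.02,0,-0.95,0,0,0]]]' && python3 -m creep '[[[0.15,-0.03,0,0,0,0],[0.3,-0.05,0,0,0,0],[0.45,-0.08,0,0,0,0],[0.6,-0.1,0,0,0,0],[0.75,-0.13,0,0,0,0],[0.88,-0.15,0,0,0,0],[0.95,-0.16,0,0,0,0],[0.95,-0.16,0,0,0,0],[0.95,-0.16,0,0,0,0]]]'
```

```text
time_s: 6.48
eef_pos: [563.6, 279.4, 235.9]
ee_rot: [-0.0, 0.085, 0.996, -0.0]
force: [-0.4, 0.4, -1.7]
grip_width: 0.175
grip_force: 78.0
time_s: 7.23
eef_pos: [587.3, 275.4, 236.0]
ee_rot: [-0.0, 0.085, 0.996, -0.0]
force: [-0.2, 0.3, -1.7]
grip_width: 0.174
grip_force: 78.0
```

No contact. Lift slowly at first and check the load.

```bash
python3 -m creep '[[[0,0,0.2,0,0,0],[0,0,0.4,0,0,0],[0,0,0.55,0,0,0],[0,0,0.7,0,0,0],[0,0,0.85,0,0,0],[0,0,1,0,0,0],[0,0,1.15,0,0,0],[0,0,1.3,0,0,0],[0,0,1.3,0,0,0],[0,0,1.3,0,0,0],[0,0,1.3,0,0,0],[0,0,1.3,0,0,0]]]'; python3 - <<'E'
from rig import ctrl
import cv2,numpy as np
f=[]
c=ctrl.capture("wrist");cv2.imwrite("pics/w4.png",c["image"][:,:,::-1]);np.savez("pics/w4.npz",**c)
c=ctrl.capture("scene");cv2.imwrite("pics/s4.png",c["image"][:,:,::-1])
print(ctrl.sense()["force"],ctrl.sense()["wrist_torque"])
i=cv2.imread("pics/w4.png")[150:370,180:460];j=cv2.imread("pics/s4.png")
cv2.imwrite("pics/z4.png",np.vstack([cv2.resize(i,(400,314)),cv2.resize(j[30:330,180:580],(400,280))]))
E
```

```text
time_s: 8.23
eef_pos: [587.2, 275.4, 268.3]
ee_rot: [-0.0, 0.085, 0.996, -0.0]
force: [-1.0, 0.3, -3.3]
grip_width: 0.177
grip_force: 78.2
[-0.44354007 -0.00842544 -3.56895488] [ 0.04649831 -0.00069361 -0.09346687]
```

View pics/z4.png

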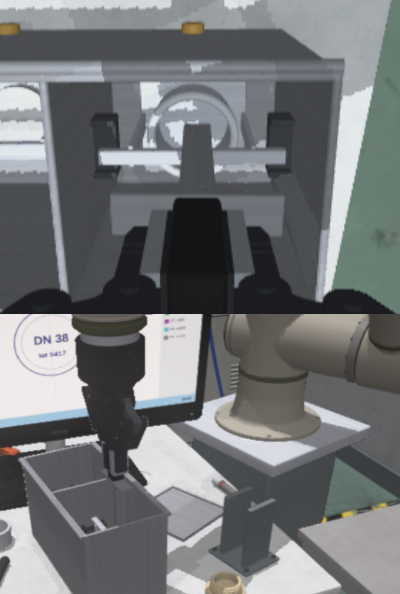

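Load rose by about 1.8 N and the bar rides the hook level, from crop (100,157) to (287,157) with the shank at 197. The carrier is hooked, so lift it clear of the rim.

```bash
python3 -m creep '[[[0,0,0.15,0,0,0],[0,0,0.4,0,0,0],[0,0,0.75,0,0,0],[0,0,1.1,0,0,0],[0,0,1.5,0,0,0],[0,0,1.9,0,0,0],[0,0,2.3,0,0,0],[0,0,2.7,0,0,0],[0,0,3.1,0,0,0],[0,0,3.5,0,0,0],[0,0,3.9,0,0,0],[0,0,4.3,0,0,0],[0,0,4.7,0,0,0],[0,0,5.1,0,0,0],[0,0,5.4,0,0,0],[0,0,5.7,0,0,0],[0,0,5.9,0,0,0],[0,0,6,0,0,0],[0,0,6,0,0,0],[0,0,6,0,0,0]]]';python3 - <<'E'
from rig import ctrl
import cv2,numpy as np
from h import *
c=ctrl.capture("scene");cv2.imwrite("pics/s5.png",c["image"][:,:,::-1])
s=ctrl.sense();print(s["force"],s["joints"],s["eef_pos"])
# carrier centre expected: foot bar at rod x=14
R=np.array(c["R"]);print(proj(c,[601,273,s["eef_pos"][2]-180-63]))
E
```

```text
time_s: 10.0
eef_pos: [587.3, 275.4, 418.3]
ee_rot: [-0.0, 0.085, 0.996, -0.0]
force: [-0.4, 0.2, -3.8]
grip_width: 0.171
grip_force: 78.2
[-0.96815688 -0.45556754 -3.29380681] [ 2.58232575e-01  5.79252247e-01  8.13086563e-01 -7.71713041e-06
  1.75025791e+00 -1.14266553e+00] [587.32015528 275.41581823 418.08361365]
[285.5402749  213.89430265]
```

View pics/s5.png

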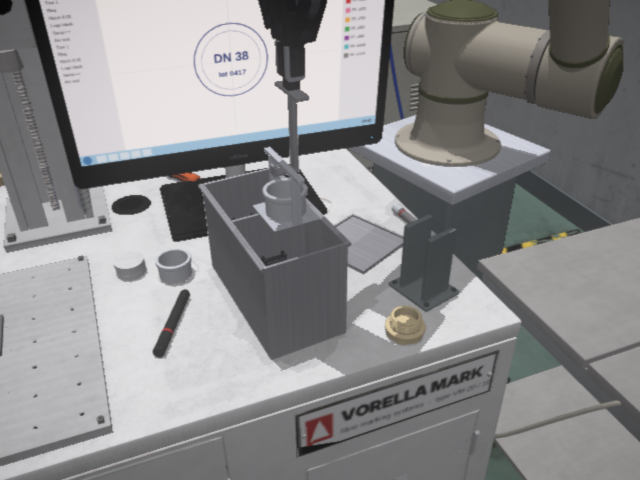

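The carrier hangs level above the rim, with its plate at (285,215) where predicted and its underside at about 175 mm. Before carrying it to the tray I'll check how high the monitor is near the arm's path.

```bash
python3 - <<'E'
import numpy as np
from h import *
c=np.load("pics/top0.npz")
for z in range(100,600,50):print(z,proj(c,[232,40,z]).round(),onz(c,(540,478),z)[:2].round())
print(onz(c,(565,95),87))
E
python3 -m creep '[[[-0.01,0,0,0,0,0],[-0.04,-0.02,0,0,0,0.01],[-0.09,-0.04,0,0,0,0.02],[-0.16,-0.07,0,0,0,0.04],[-0.25,-0.11,0,0,0,0.07],[-0.36,-0.16,0,0,0,0.1],[-0.49,-0.22,0,0,0,0.13],[-0.64,-0.28,0,0,0,0.18],[-0.81,-0.36,0,0,0,0.22],[-1,-0.44,0,0,0,0.27],[-1.21,-0.53,0,0,0,0.33],[-1.44,-0.63,0,0,0,0.4],[-1.69,-0.74,0,0,0,0.46],[-1.96,-0.86,0,0,0,0.54],[-2.25,-0.99,0,0,0,0.62],[-2.5,-1.1,0,0,0,0.69],[-2.7,-1.19,0,0,0,0.74],[-2.85,-1.25,0,0,0,0.78],[-2.95,-1.3,0,0,0,0.81],[-3,-1.32,0,0,0,0.83]]]'
```

```text
100 [468. 432.] [173. -59.]
150 [478. 438.] [184. -40.]
200 [489. 446.] [196. -22.]
250 [502. 454.] [207.  -3.]
300 [516. 463.] [218.  16.]
350 [534. 475.] [229.  34.]
400 [555. 489.] [241.  53.]
450 [581. 505.] [252.  72.]
500 [614. 526.] [263.  91.]
550 [656. 553.] [274. 109.]
[ 753.8961453  -132.46199815   87.        ]
time_s: 11.72
eef_pos: [512.0, 242.3, 418.8]
ee_rot: [0.0, 0.049, 0.999, 0.0]
force: [0.3, -0.3, -3.0]
grip_width: 0.174
grip_force: 78.3
```

The monitor top is about 360 mm, well below the forearm. Continue to above the tray.

```bash
python3 -m creep '[[[-0.05,-0.02,0,0,0,0.01],[-0.19,-0.08,0,0,0,0.05],[-0.4,-0.18,0,0,0,0.11],[-0.69,-0.31,0,0,0,0.19],[-1.02,-0.46,0,0,0,0.28],[-1.39,-0.62,0,0,0,0.39],[-1.8,-0.81,0,0,0,0.5],[-2.23,-1,0,0,0,0.62],[-2.68,-1.2,0,0,0,0.75],[-3.11,-1.39,0,0,0,0.87],[-3.52,-1.58,0,0,0,0.98],[-3.89,-1.74,0,0,0,1.09],[-4.22,-1.89,0,0,0,1.18],[-4.51,-2.02,0,0,0,1.26],[-4.72,-2.12,0,0,0,1.32],[-4.86,-2.18,0,0,0,1.36],[-4.91,-2.2,0,0,0,1.37],[-4.91,-2.2,0,0,0,1.37],[-4.91,-2.2,0,0,0,1.37]]]';python3 - <<'E'
from rig import ctrl
import cv2,numpy as np
from h import *
for n in("scene","wrist"):
    c=ctrl.capture(n);cv2.imwrite(f"pics/{n}6.png",c["image"][:,:,::-1]);np.savez(f"pics/{n}6.npz",**c)
    print(n,proj(c,[403.3,187,175]),proj(c,[403.3,187,3]))
i=cv2.imread("pics/scene6.png")[0:360,150:550];j=cv2.imread("pics/wrist6.png")
cv2.imwrite("pics/z6.png",np.vstack([cv2.resize(i,(400,300),interpolation=cv2.INTER_AREA),cv2.resize(j,(400,300),interpolation=cv2.INTER_AREA)]))
E
```

```text
time_s: 13.3
eef_pos: [389.8, 187.5, 418.6]
ee_rot: [0.0, -0.011, 1.0, 0.0]
force: [-0.8, 0.3, -4.4]
grip_width: 0.175
grip_force: 78.2
scene [363.00556171 147.72048136] [359.78923072 243.30148845]
wrist [316.08274925 234.31565325] [316.52750698 198.88817619]
```

View pics/z6.png

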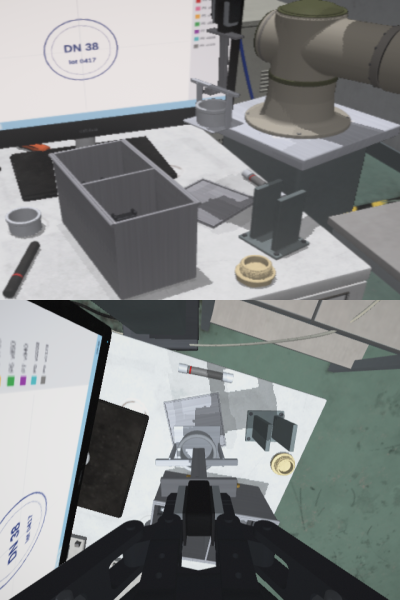

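In the scene crop the carrier hangs level at crop (212,125), full-frame (362,150), as predicted above the tray. The wrist view shows the tray below it. Lower to about 15 mm above the tray floor.

```bash
python3 -m creep '[[[0,0,-0.1,0,0,0],[0,0,-0.3,0,0,0],[0,0,-0.6,0,0,0],[0,0,-1,0,0,0],[0,0,-1.45,0,0,0],[0,0,-1.9,0,0,0],[0,0,-2.35,0,0,0],[0,0,-2.8,0,0,0],[0,0,-3.25,0,0,0],[0,0,-3.7,0,0,0],[0,0,-4.15,0,0,0],[0,0,-4.6,0,0,0],[0,0,-5,0,0,0],[0,0,-5.4,0,0,0],[0,0,-5.75,0,0,0],[0,0,-6.05,0,0,0],[0,0,-6.25,0,0,0],[0,0,-6.4,0,0,0],[0,0,-6.4,0,0,0],[0,0,-6.4,0,0,0]]]'; python3 - <<'E'
from rig import ctrl
import cv2,numpy as np
from h import *
for n in("scene","wrist"):
    c=ctrl.capture(n);cv2.imwrite(f"pics/{n}7.png",c["image"][:,:,::-1]);np.savez(f"pics/{n}7.npz",**c)
    print(n,proj(c,[403.3,187,15]))
print(ctrl.sense()["force"])
i=cv2.imread("pics/scene7.png")[120:320,280:480];j=cv2.imread("pics/wrist7.png")
cv2.imwrite("pics/z7.png",np.hstack([cv2.resize(i,(400,400)),cv2.resize(j[100:400,160:460],(400,400))]))
E
```

```text
time_s: 15.07
eef_pos: [389.6, 187.5, 258.8]
ee_rot: [0.0, -0.011, 1.0, 0.0]
force: [-0.0, -0.3, -3.0]
grip_width: 0.175
grip_force: 78.2
scene [359.99360644 237.2279725 ]
wrist [316.08140215 234.05569657]
[-0.35667828 -0.14910799 -3.69241865]
```

View pics/z7.png

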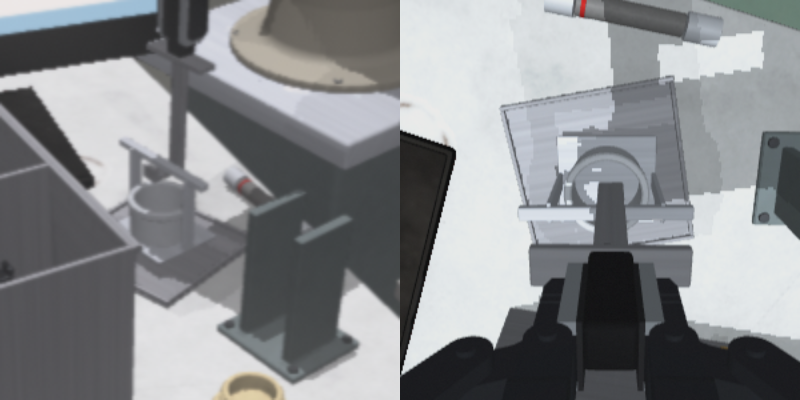

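The carrier hangs level over the tray: the left crop shows it just above the floor at (155,225), and the right crop shows the plate inside the lips. Ease it down at about 12 mm/s.

```bash
python3 -m creep '[[[0,0,-0.04,0,0,0],[0,0,-0.08,0,0,0],[0,0,-0.12,0,0,0],[0,0,-0.16,0,0,0],[0,0,-0.2,0,0,0],[0,0,-0.24,0,0,0],[0,0,-0.28,0,0,0],[0,0,-0.32,0,0,0],[0,0,-0.36,0,0,0],[0,0,-0.4,0,0,0],[0,0,-0.44,0,0,0],[0,0,-0.48,0,0,0],[0,0,-0.52,0,0,0],[0,0,-0.56,0,0,0],[0,0,-0.6,0,0,0],[0,0,-0.64,0,0,0],[0,0,-0.64,0,0,0],[0,0,-0.64,0,0,0]]]';python3 -m creep '[[[0,0,-0.05,0,0,0],[0,0,-0.1,0,0,0],[0,0,-0.15,0,0,0],[0,0,-0.2,0,0,0],[0,0,-0.2,0,0,0],[0,0,-0.2,0,0,0]]]'
```

```text
time_s: 16.67
eef_pos: [389.6, 187.4, 242.7]
ee_rot: [0.0, -0.011, 1.0, 0.0]
force: [0.1, 0.3, -1.8]
grip_width: 0.171
grip_force: 78.4
time_s: 17.17
eef_pos: [389.5, 187.4, 237.6]
ee_rot: [-0.0, -0.011, 1.0, -0.0]
force: [-0.4, 0.7, -1.5]
grip_width: 0.167
grip_force: 78.4
```

Weight is off the hook. Drop the tip clear of the bar and back out.

```bash
python3 -m creep '[[[0,0,-0.06,0,0,0],[0,0,-0.12,0,0,0],[0,0,-0.15,0,0,0],[0,0,-0.15,0,0,0],[0,0,-0.15,0,0,0]]]';python3 -m creep '[[[-0.08,0,0,0,0,0],[-0.18,0,0,0,0,0],[-0.28,-0.01,0,0,0,0],[-0.38,-0.01,0,0,0,0],[-0.48,-0.01,0,0,0,0]]]'; python3 -m creep '[[[-0.12,0,0,0,0,0],[-0.24,0,0,0,0,0],[-0.36,-0.01,0,0,0,0],[-0.48,-0.01,0,0,0,0],[-0.6,-0.01,0,0,0,0],[-0.7,-0.02,0,0,0,0],[-0.8,-0.02,0,0,0,0],[-0.8,-0.02,0,0,0,0]]]'
python3 - <<'E'
from rig import ctrl
import cv2,numpy as np
from h import *
a=cv2.imread("pics/scene7.png")
c=ctrl.capture("scene");b=c["image"][:,:,::-1];cv2.imwrite("pics/scene8.png",b)
w=ctrl.capture("wrist");cv2.imwrite("pics/wrist8.png",w["image"][:,:,::-1])
# bar in wrist: bright level strip; predicted place if undisturbed
for d in(-49,0,49):print(d,proj(w,[403.3,185.5+d,72]))
g=cv2.cvtColor(w["image"],cv2.COLOR_RGB2GRAY)
for u in(275,285,345,355):print(u,g[225:275,u])
# shift of the carrier (ring+plate patch) in the scene between views
t=a[195:255,335:385];r=cv2.matchTemplate(b[180:275,320:400].copy(),t,cv2.TM_CCOEFF_NORMED);m=cv2.minMaxLoc(r);print("scene shift",m[1],m[3][0]-15,m[3][1]-15)
print("expected",proj(c,[403.3,187,3])-proj(c,[403.3,187,15.5]))
E
```

```text
time_s: 17.58
eef_pos: [389.6, 187.4, 233.9]
ee_rot: [-0.0, -0.011, 1.0, -0.0]
force: [-0.0, -1.2, -1.1]
grip_width: 0.175
grip_force: 78.4
time_s: 18.0
eef_pos: [377.2, 187.2, 233.9]
ee_rot: [0.0, -0.011, 1.0, 0.0]
force: [0.3, 0.3, -1.2]
grip_width: 0.174
grip_force: 78.4
time_s: 18.67
eef_pos: [357.1, 186.7, 233.9]
ee_rot: [-0.0, -0.011, 1.0, -0.0]
force: [0.2, 0.6, -1.2]
grip_width: 0.176
grip_force: 78.4
-49 [247.37876869 306.51851889]
0 [313.75305352 307.90910154]
49 [379.93522758 309.29565935]
275 [179 180 178 176 176 177 175 173 173 178 182 186 185 182 180 179 180 179
 176 173 174 176 180 181 180 178 177 176 176 178 178 177 177 179 179 180
 179 177 175 175 175 144 116 117 117 116 116 116 117 157]
285 [179 176 176 177 176 174 173 176 181 184 185 182 180 180 140 168 216 222
 222 220 221 223 223 222 219 218 219 220 220 220 220 228 232 232 230 224
 221 219 219 220 182 144 142 140 142 145 137 120 134 174]
345 [120 119 118 117 118 120 118 115 113 114 116 117 117 116 108 130 148 151
 151 152 152 152 150 149 147 146 146 148 148 148 149 152 153 152 149 150
 151 149 148 147 147 147 145 147 149 148 146 145 145 129]
355 [118 117 118 120 119 116 113 113 116 117 117 116 117 116 115 115 116 118
 117 118 118 118 117 116 113 113 114 113 116 118 118 116 116 116 117 118
 117 116 117 115 114 114 114 115 115 115 113 113 113 114]
scene shift 0.5322077870368958 -6 -4
expected [-0.21295075  6.32834345]
```

```bash
python3 - <<'E'
import cv2,numpy as np
g=cv2.cvtColor(cv2.imread("pics/wrist8.png"),cv2.COLOR_BGR2GRAY)
for u in(252,262,272,282,346,356,366,374):print(u,g[288:322,u])
b=cv2.cvtColor(cv2.imread("pics/scene8.png"),cv2.COLOR_BGR2GRAY);a=cv2.cvtColor(cv2.imread("pics/scene7.png"),cv2.COLOR_BGR2GRAY)
for n,(y,x,h,w) in dict(bar=(187,338,22,48),ring=(205,340,42,38)).items():
    t=a[y:y+h,x:x+w];p=b[y-16:y+h+16,x-16:x+w+16]
    r=cv2.matchTemplate(p,t,cv2.TM_CCOEFF_NORMED);m=cv2.minMaxLoc(r);print(n,m[1],m[3][0]-16,m[3][1]-16)
E
```

```text
252 [171 155 117  86  78  81 115 142 153 167 179 147 102  94 139 190 211 215
 216 216 217 218 219 215 226 232 231 231 231 232 232 232 232 232]
262 [115 116 116 116 115 114 114 112 112 112 113 112 113 113 114 116 115 114
 115 114 114 113 113 114 114 114 130 169 187 188 187 185 182 179]
272 [114 115 115 116 115 114 112 112 112 112 113 113 112 113 114 114 115 116
 114 115 113  93  53  30  29  27  28  28  27  27  29  29  32  35]
282 [114 115 115 116 116 114 112 112 113 112 112 112 113 114 114 114 115 115
 114 114  79  28  29  28  29  37  49  63  69  76  82  81  82  82]
346 [112 116 115 115 115 114 112 111 105  89  81  82  82  81  82  82  83  82
  82  82  82  82  83  82  81  82  83  82  82  82  82  82  82  82]
356 [111 115 115 115 114 114 112 110 111 111 112 111 112 112 114 114 115 115
 114 113  79  26  29  28  29  28  26  30  29  30  28  27  34  34]
366 [111 115 116 115 115 114 112 111 110 111 111 112 112 112 114 114 115 115
 114 112 112 112 112 112  90  51  28  28  28  29  28  28  33  35]
374 [110 114 115 115 115 113 112 111 110 112 111 111 112 112 114 114 114 115
 114 113 112 112 111 112 113 113 112 141 172 150 101 118 177 193]
bar 0.5167921781539917 14 10
ring 0.461981862783432 -1 0
```

The bar edge shows at wrist row ~303, where predicted, and there was no lateral force, so the carrier stayed put. Rise, then go back above the rack.

```bash
python3 -m creep '[[[0,0,0.2,0,0,0],[0,0,0.6,0,0,0],[0,0,1.1,0,0,0],[0,0,1.6,0,0,0],[0,0,2.1,0,0,0],[0,0,2.6,0,0,0],[0,0,3.1,0,0,0],[0,0,3.6,0,0,0],[0,0,4.1,0,0,0],[0,0,4.5,0,0,0],[0,0,4.83,0,0,0],[0,0,4.83,0,0,0]]]'; python3 -m creep '[[[0.1,0.3,0,0,0,0],[0.3,0.8,0,0,0,0],[0.45,1.4,0,0,0,0],[0.65,2,0,0,0,0],[0.85,2.6,0,0,0,0],[1.05,3.2,0,0,0,0],[1.2,3.8,0,0,0,0],[1.4,4.4,0,0,0,0],[1.6,5,0,0,0,0],[1.75,5.5,0,0,0,0],[1.84,5.8,0,0,0,0],[1.88,5.9,0,0,0,0],[1.88,5.9,0,0,0,0],[1.88,5.9,0,0,0,0]]]'; python3 - <<'E'
from rig import ctrl
import cv2,numpy as np
from h import *
np.set_printoptions(precision=1,suppress=True)
for n in("wrist","top","scene"):
    c=ctrl.capture(n);cv2.imwrite(f"pics/{n}9.png",c["image"][:,:,::-1]);np.savez(f"pics/{n}9.npz",**c)
    g=cv2.cvtColor(c["image"],cv2.COLOR_RGB2GRAY)
    if n!="wrist":
        print(n,[proj(c,X) for X in([403.3,185.5,38],[403.3,234,72],[403.3,136.5,72])])
s=ctrl.sense();print(s["eef_pos"],s["ee_rot"],s["force"])
# carrier on tray in scene: ring ellipse (sleeve top) search near prediction
c=np.load("pics/scene9.npz");g=cv2.cvtColor(cv2.imread("pics/scene9.png"),cv2.COLOR_BGR2GRAY)
p=proj(c,np.array([403.3,185.5,38])).astype(int);z=g[p[1]-40:p[1]+40,p[0]-40:p[0]+40]
m=(z>125).astype(np.uint8)*255
n,l,st,ce=cv2.connectedComponentsWithStats(m)
for k in range(1,n):
    if st[k,4]>40:print(st[k],ce[k]+p-40)
E
```

```text
time_s: 19.77
eef_pos: [357.9, 186.7, 356.2]
ee_rot: [0.001, -0.011, 1.0, 0.0]
force: [-0.2, 0.5, -1.9]
grip_width: 0.174
grip_force: 78.4
time_s: 20.93
eef_pos: [404.5, 333.9, 354.4]
ee_rot: [-0.0, -0.011, 1.0, -0.0]
force: [0.5, -0.0, -1.2]
grip_width: 0.173
grip_force: 78.4
top [array([363.5, 310.8]), array([333.6, 308.9]), array([397.1, 310.4])]
scene [array([359.8, 225. ]), array([380.8, 219.7]), array([341.1, 194.7])]
[404.5 333.7 354.8] [ 0. -0.  1.  0.] [-1.2  0.6  0.1]
[   0    0   80   68 3198] [357.9 207.1]
[ 57  44  23  27 433] [385.8 241.4]
[ 29  63  34  17 401] [361.3 256.5]
[ 59  65  21  15 168] [391.3 258.3]
```

Commanded offsets net out to (+0.5, +0.25) mm from the pick pose, with 6.19 units still to go down. Lower into the rack, slowing at the end.

```bash
python3 -m creep '[[[-0.02,-0.01,-0.2,0,0,0],[-0.02,-0.01,-0.6,0,0,0],[-0.02,-0.01,-1,0,0,0],[-0.02,-0.01,-1.4,0,0,0],[-0.02,-0.01,-1.8,0,0,0],[-0.02,-0.01,-2.2,0,0,0],[-0.02,-0.01,-2.6,0,0,0],[-0.02,-0.01,-3,0,0,0],[-0.02,-0.01,-3.4,0,0,0],[-0.02,-0.01,-3.8,0,0,0],[-0.02,-0.01,-4.2,0,0,0],[-0.02,-0.01,-4.6,0,0,0],[-0.02,-0.01,-5,0,0,0],[-0.02,-0.01,-5.4,0,0,0],[-0.02,-0.01,-5.7,0,0,0],[-0.02,-0.01,-5.9,0,0,0],[-0.02,-0.01,-6,0,0,0],[-0.02,-0.01,-6.05,0,0,0],[-0.02,-0.01,-6.05,0,0,0],[-0.02,-0.01,-6.05,0,0,0]]]'; python3 -m creep '[[[0,0,-0.04,0,0,0],[0,0,-0.08,0,0,0],[0,0,-0.12,0,0,0],[0,0,-0.12,0,0,0],[0,0,-0.12,0,0,0]]]'
```

```text
time_s: 22.75
eef_pos: [404.2, 334.0, 203.8]
ee_rot: [0.0, -0.011, 1.0, 0.0]
force: [0.1, -0.2, -0.5]
grip_width: 0.176
grip_force: 78.4
time_s: 23.17
eef_pos: [404.1, 333.9, 200.4]
ee_rot: [-0.0, -0.011, 1.0, -0.0]
force: [0.7, -0.7, -0.9]
grip_width: 0.177
grip_force: 78.5
```

```bash
python3 -m creep '[[[0,0,-0.02,0,0,0],[0,0,-0.03,0,0,0],[0,0,-0.03,0,0,0],[0,0,-0.03,0,0,0]]]'
```

```text
time_s: 23.5
eef_pos: [404.1, 333.9, 200.2]
ee_rot: [0.0, -0.011, 1.0, 0.0]
force: [-1.3, -0.8, 5.8]
grip_width: 0.175
grip_force: 79.4
```

The flange is seated: contact at TCP z 200.2, the same as at the pick. Open, rise, then retreat to check.

```bash
python3 -m creep '[[[0,0,0,0,0,0],[0,0,0,0,0,0],[0,0,0,0,0,0],[0,0,0,0,0,0],[0,0,0,0,0,0],[0,0,0,0,0,0],[0,0,0,0,0,0],[0,0,0,0,0,0],[0,0,0,0,0,0],[0,0,0,0,0,0]]]' 85 && python3 -m creep '[[[0,0,0.1,0,0,0],[0,0,0.3,0,0,0],[0,0,0.6,0,0,0],[0,0,1,0,0,0],[0,0,1.5,0,0,0],[0,0,2,0,0,0],[0,0,2.6,0,0,0],[0,0,3.2,0,0,0],[0,0,3.8,0,0,0],[0,0,4.1,0,0,0],[0,0,4.1,0,0,0]]]' && python3 -m creep '[[[-0.6,0.4,0,0,0,0],[-1.4,1,0,0,0,0],[-2.4,1.7,0,0,0,0],[-3.4,2.4,0,0,0,0],[-4.4,3,0,0,0,0],[-5.4,3.7,0,0,0,0],[-6.4,4.4,0,0,0,0],[-7.4,5,0,0,0,0],[-8.4,5.7,0,0,0,0],[-9.2,6.2,0,0,0,0],[-9.8,6.6,0,0,0,0],[-9.9,6.7,0,0,0,0],[-9.9,6.7,0,0,0,0],[-9.9,6.7,0,0,0,0]]]'
python3 - <<'E'
from rig import ctrl
import cv2,numpy as np
from h import *
np.set_printoptions(precision=1,suppress=True)
c=ctrl.capture("top");b=np.ascontiguousarray(c["image"][:,:,::-1]);cv2.imwrite("pics/top10.png",b);np.savez("pics/top10.npz",**c)
s=ctrl.capture("scene");sb=np.ascontiguousarray(s["image"][:,:,::-1]);cv2.imwrite("pics/scene10.png",sb)
a=cv2.imread("pics/top0.png");sa=cv2.imread("pics/scene0.png")
def shift(A,B,y,x,h,w,n):
    r=cv2.matchTemplate(B[y-6:y+h+6,x-6:x+w+6],A[y:y+h,x:x+w],cv2.TM_CCOEFF_NORMED);m=cv2.minMaxLoc(r);print(n,round(m[1],3),m[3][0]-6,m[3][1]-6)
shift(a,b,286,244,48,54,"rod top");shift(sa,sb,190,398,60,60,"rod scene");shift(a,b,172,350,50,65,"blank top")
d=cv2.cvtColor(cv2.absdiff(a,b),cv2.COLOR_BGR2GRAY)[265:365,315:420];m=((d>30)*255).astype(np.uint8)
n,l,st,ce=cv2.connectedComponentsWithStats(cv2.morphologyEx(m,cv2.MORPH_CLOSE,np.ones((3,3))))
for k in range(1,n):
    if st[k,4]>25:print("tray diff",st[k,:4]+[315,265,0,0],st[k,4],ce[k]+[315,265])
for X in([403.3,234.5,72],[403.3,136.5,72],[403.3,185.5,38]):print("pred",proj(c,X))
# bar: bright long strip
g=cv2.cvtColor(b,cv2.COLOR_BGR2GRAY);print(g[296:326:2,326:404:6])
print(ctrl.sense()["time_s"])
E
```

```text
time_s: 24.33
eef_pos: [404.1, 333.9, 199.6]
ee_rot: [0.0, -0.011, 1.0, -0.0]
force: [0.2, 0.0, 0.4]
grip_width: 0.995
grip_force: 0.0
time_s: 25.25
eef_pos: [404.4, 334.1, 304.3]
ee_rot: [0.002, -0.011, 1.0, 0.001]
force: [0.7, 0.7, 0.1]
grip_width: 0.992
grip_force: 0.0
time_s: 26.42
eef_pos: [157.0, 501.1, 301.7]
ee_rot: [-0.0, -0.011, 1.0, -0.0]
force: [0.5, 0.2, 0.8]
grip_width: 0.999
grip_force: 0.0
rod top 0.994 0 0
rod scene 1.0 0 0
blank top 0.996 0 0
tray diff [363 299  13  12] 38 [370.3 303. ]
tray diff [326 311  18   6] 63 [335.2 314.1]
tray diff [371 314  14   9] 37 [376.1 316.1]
pred [333.3 308.9]
pred [397.1 310.4]
pred [363.5 310.8]
[[126 139 142 170 170 160 165 164 167 162 147 145 146]
 [128 139 141 168 160 156 118 148 166 162 145 142 136]
 [131 145 145 168 138 138 153  88 166 161 142 147 141]
 [139 142 138 168 151 166 165 115 153 162 142 141 130]
 [132 143 141 167 162 169 167 146 116 167 143 144 123]
 [137 140 142 145 159 167 169 168  78 163 144 143 122]
 [152 139 143 136 149 154 147 154 125 151 146 147 119]
 [160 133 171 171 168 168 168 168 170 170 169 168 122]
 [131 114 162 163 160 160 161 160 158 156 159 153 127]
 [120  98 110 133 124 120 120 121 110 100 141 141 136]
 [139 113  98 120 145 144 142 140  97 136 142 142 145]
 [167 138 137 144 164 169 167 169  96 169 145 144 143]
 [167 139 141 147 155 167 167 165 124 169 144 145 142]
 [166 137 142 163 140 170 173 156 159 168 145 144 146]
 [165 133 140 169 124 163 165 128 162 167 142 143 145]]
26.5167
```

The rod and blank match their starting images with zero shift. The carrier's bar lies level at rows ~309–313 and columns ~332–396 of the top view, within about 2 mm of prediction and inside the tray. I'm handing in.

```bash
python3 -c "
from rig import ctrl
print(ctrl.finish_job())"
```

```text
the job is handed in; nothing more can be done
None
```

I handed the job in at 26.5 s: by my last camera and force checks, the sleeve carrier stands level about 3 mm from the tray's centre, and the rod (back in its rack) and the blank carrier show no shift from their start. The judge returned no verdict, and I viewed 11 pictures, one over the limit of 10.

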